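# Clamp a heat sink: release the clamp's brake, slide the sprung jaw up to it and lock

### The job

Clamp the heat sink lying before the yellow fixed jaw of the bench clamp. Flick the red brake lever up to free the blue carriage, slide the carriage along its rail until its sprung pad holds the heat sink flat against the fixed jaw with about 10 N (never so hard that the spring bottoms), and keep it there while you push the lever down to lock, so that the clamping force stays when you let go. Leave the things around the clamp where they are.

Things in the scene. Friction and masses are not known exactly. Their poses are not given: they have to be found in the camera images.
- rail: fixed rail of the clamp: dark base plate with a 44 mm wide aluminium beam, 320 mm long, beam top 36 mm above the bench. Origin at bench height (z = 0) under the beam's centre line; its y axis runs along the rail to the yellow fixed jaw (roughly to the robot's left), 80 mm high, rubber face at y = +137 mm. The lever side, -x, faces the robot.
- carriage: blue carriage, 80 mm along the rail, jaw upright 79 mm high. Slides along the rail's y only: 2 N friction with the brake off; on, over 20 N cannot move it. Origin midway along it, at bench height, axes as the rail's. Its rubber pad points to +y, face 65 to 110 mm from the origin: this setting is not reported. Pad spring: 2 N plus 1.5 N per mm, bottoms at 10 mm (17 N), then rigid.
- lever (a joint): brake lever angle, rad: 0 = fully up (free; arm 0.66 above level), growing as it is pressed down; locked it rests at about 0.88, shoe on the black strip in the base. Over-centre spring: from about 0.36 it snaps to the nearer end; 5 to 10 N at the handle turns it over. Hinge parallel to the rail at x = -28.5, z = 48 mm in the carriage frame; the arm points to -x.
- lever_handle (a point): centre of the red crossbar at the lever's end, 70 mm from the hinge: a cylinder 16 mm thick, 26 mm long, its length parallel to the rail. Can be pinched from above over its two ends (26 mm apart) and turns between the fingers. About 33 mm above the bench when locked, 91 mm when up. The arm behind it is 12 mm wide.
- heat_sink: grey finned heat sink, 93 mm across the rail, 50 mm along it, 26 mm high, 0.15 kg, lying loose on the beam (underside 36 mm above the bench), 1 to 6 mm short of the fixed jaw. Origin at the centre of its underside, axes nearly as the rail's. Pushed home, it lies flat on the jaw's rubber, its origin at y = +112 mm in the rail frame.
- tape_roll: blue roll of tape, 64 mm across, 18 mm high, lying flat; leave it alone. Origin at the centre of its underside.
- screwdriver_red: red-handled screwdriver, 194 mm long, lying near the front edge; leave it alone. Origin at the middle of its underside.
- relay: clear relay 21 x 27 x 34 mm, standing on the bench; leave it alone. Origin at the centre of its underside.
Not all that is in view belongs to the job. Leave any green or pink look-alike of the heat_sink alone.

How it is judged (in metres and radians):
On the way, in this order (a step that is already met when the one before it is completed fails the run):
1. the brake lever is up (value of joint lever below 0.2 rad), for 0.1 s.
2. with the lever still up, the carriage's pad presses the heat sink against the fixed jaw (value of joint lever below 0.3 rad and contact force between carriage and heat_sink between 5 and 15 N and y of heat_sink in the frame of rail above 0.109 m and angle between heat_sink's own z axis and vertical below 0.08 rad), for 0.3 s.
At the end, for the whole second after the job is handed in: the lever is locked down (above 0.7 rad) and let go, the carriage is at rest, and its pad holds the heat sink with 5 to 15 N, flat on the rail (tilt under 0.08 rad) and up to the fixed jaw (within 3 mm) (value of joint lever above 0.7 rad and contact force between carriage and heat_sink between 5 and 15 N and y of heat_sink in the frame of rail above 0.109 m and angle between heat_sink's own z axis and vertical below 0.08 rad and linear speed of carriage below 0.005 m/s); the robot touches nothing.
It fails at once if the heat sink is squeezed with over 19 N (the pad's spring bottomed) (contact force between carriage and heat_sink above 19 N).
It fails at once if a bystander is moved by more than 30 mm (distance of any of tape_roll, screwdriver_red, relay from where it was at the start of the episode above 0.03 m).
It also fails if it takes over 54 s, if anything falls off the work surface, if the arm or the gripper's body presses on something with over 40 N, if the wrist force passes 120 N, or if a joint passes its speed limit or range.

### The arm

A 6-joint arm with a two-finger parallel gripper is mounted at the origin on a cart in front of the work surface, level with it; the furniture and walls round the work are solid. World frame = base frame: x ahead of the robot, y to its left, z up, the work surface at z = 0. Lengths are in mm, angles in degrees, forces in N, time in s.
With the tool pointing down it reaches from about 300 to 850 mm from the base axis. Payload 4.2 kg.
Tool frame: the origin (TCP) lies at the very end of the fingers, on their centre line; the grasp point (between the pads) lies 19 mm behind it; z points along the fingers, y is the line along which they close (so a half turn about z gives the same grasp; the last joint's range is limited). The gripper opens to 91 mm and grips with 3 to 60 N. Pads are 32 mm wide; open, the fingers measure 118 mm over their backs; the gripper's body (76 mm by 178 mm) begins 60 mm behind the grasp point.
Start: joints at [-75, 18.312, 89.639, -0, 72.044, -1.146], TCP at [159.902, -552.336, 213.976] pointing down, gripper open.
Joint ranges: [-177.97, 177.97], [-48.28, 115.42], [12.27, 149.76], [-77.06, 257.06], [2.81, 150.46], [-146.56, 146.56]. Speed limits (degrees/s): [147.25, 147.25, 180, 180, 180, 180].

### API

Orientations are given as [roll, pitch, yaw] about the fixed x, y, z axes, in that order (R = Rz(yaw) Ry(pitch) Rx(roll)).
In Python, from workcell import * gives the robot as it stands.
- The arm moves only by the tool move_arm, never from a script. Its argument "motion" is a list of rows, each a list of 3 entries, a list of its own where there are three numbers: the finger opening in mm, from 0 to 91.2, then the shift along the world's x, y, z in units of 25 mm (1.0 is 25 mm), then the turn, a rotation vector about the world's x, y, z in units of 4 degrees (1.0 is 4 degrees). In form: [[grip, [x, y, z], [ax, ay, az]], ...]. A call has 1 to 20 rows; each row shifts and turns the commanded pose from where the row before left it; what a row does not reach is not made up. A row lasts 1/12 s, in which the tool goes at most 41.7 mm and 7.16 degrees, less where a joint would pass 70% of its speed; a pose out of reach is approached as far as the arm can. A call with a number of a shift or a turn outside -1 to 1 is refused whole. A call with a gripper value outside its range is refused whole. The fingers move at their own pace and stop on an object; "grip_force" is the grip in N (left out, the last holds). Time passes only in rows, so rows that do not move let the fingers close. It gives the time, the measured TCP pose, the force, the opening and the grip force at its end, in the units of the state.
- state(): the state, without advancing time (a new reading comes with each control period).
- grab_frame(name): name is "scene" or "top"; returns the picture (400x640x3 uint8, blue, green, red); there is no depth.
- camera_info(name): a dict with "fx", "fy", "cx", "cy" (pixels), "k1" (the pictures are not rectified: a ray, as slopes to the right and down, at radius r is drawn at 1 + k1 r^2 times it, then the intrinsics apply), "rvec" (rotation vector, rad) and "tvec" (3), from world to camera coordinates, as OpenCV has them. Camera axes: x right, y down, z forward; pixel columns grow to the right and rows downward; lengths in mm; the calibration is good to about 2 mm. A picture is of the moment at which its call begins. camera_info takes no time and is no camera call.
- job_done(): hands the job in; it is judged then, once.
The state is a dict: "time_s": time; "qpos": joint angles; "qvel": joint speeds; "effort": joint torques, N m; "ee_pos": TCP position; "ee_rot": TCP orientation; "force": force on the tool from outside, world axes, zero at the start; "torque": the same for the moment, N m; "gripper_width": finger opening in mm; "gripper_force": force on a finger pad.
Only numpy, scipy, OpenCV 4.12 (cv2) and the standard library are available. Lean on these libraries where they do the work, as an engineer would, in place of code of your own. Each camera call takes 0.05 s, during which the arm holds its last target. There are 200 camera calls.

## Working session

There is one attempt and no reset: what is moved stays moved. The work goes in short steps, Python scripts to look and compute and a tool call to move; the robot and the scene stay as the last step left them, time stands still between calls to the robot, and variables do not carry over. Pictures are saved under pics/ and viewed, at most 10 in all, crops included, and the job is handed in when it is done.

Besides the shell and the picture viewer there is one more tool, called after ">>>" as a command line: name --argument value ..., lists and objects as JSON in quotes. move_arm: Moves the arm, as the interface text tells. Shifts and turns lie within -1 to 1; 1 stands for 25 mm of shift or 4 degrees of turn. Its arguments: {"type":"object","properties":{"motion":{"type":"array","items":{"type":"array"}},"grip_force":{"type":"number"}},"required":["motion"]}

```bash
mkdir -p pics; python3 - <<'E'
from workcell import *
import cv2
for n in ("scene","top"):
    cv2.imwrite(f"pics/{n}0.png",grab_frame(n)); print(n,camera_info(n))
s=state(); print(s)
E
```

```text
scene {'fx': 400.08276905269713, 'fy': 400.08276905269713, 'cx': 319.25251607616366, 'cy': 200.6206880071433, 'k1': 0.017869584600473304, 'rvec': array([ 0.97193836, -2.3304613 ,  1.1565648 ]), 'tvec': array([ 607.07321075,  105.31661215, 1187.40513163])}
top {'fx': 497.5155461022695, 'fy': 497.5155461022695, 'cx': 321.16996941599024, 'cy': 199.20958181789666, 'k1': 0.014667846523981492, 'rvec': array([ 2.17592055, -2.14453615,  0.11598644]), 'tvec': array([ 356.71093629,  520.06826225, 1505.36017695])}
{'time_s': 0.1, 'qpos': array([-7.50001640e+01,  1.83497584e+01,  8.96980507e+01, -8.26445220e-04,
        7.20424582e+01, -1.14496399e+00]), 'qvel': array([-0.05178918,  0.02366205, -0.17861709,  0.04767675,  0.12815804,
       -0.0112099 ]), 'effort': array([ 3.06650727e-04, -4.13332987e+01, -2.32510167e+01,  7.29508116e-02,
        4.22026694e-02, -4.36060225e-05]), 'ee_pos': array([ 159.78213709, -551.90661335,  213.19574098]), 'ee_rot': array([-1.79909735e+02, -1.01810138e-03,  1.61450546e+01]), 'force': array([0.81817663, 0.15847751, 0.22676467]), 'torque': array([-0.00820538, -0.02137823, -0.03245065]), 'gripper_force': 0.0, 'gripper_width': 91.38617545200954}
```

View pics/scene0.png

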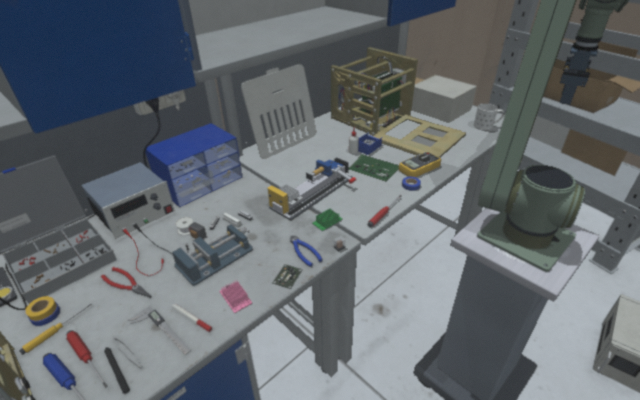

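View pics/top0.png

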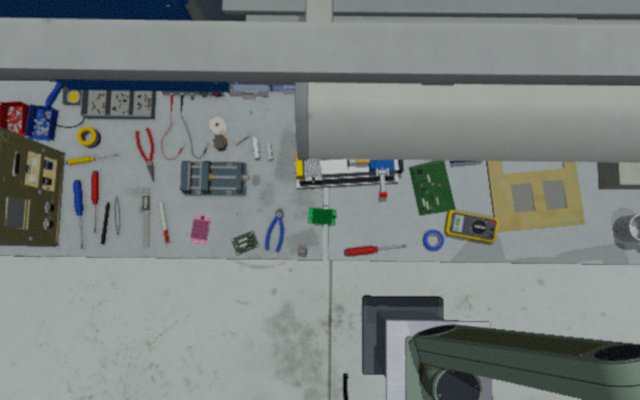

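The scene view shows the clamp at about (315,188), with the yellow jaw at (278,200), the red handle at (351,180) and the blue carriage at (332,168). In the top view the clamp is at about (350,172), partly hidden by the overhead shelf, with the handle at (383,193). I'll zoom in on both.

```bash
python3 - <<'E'
import cv2,numpy as np
a=cv2.imread("pics/scene0.png")[140:230,255:375]; b=cv2.imread("pics/top0.png")[145:215,285:415]
a=cv2.resize(a,(800,600),interpolation=cv2.INTER_CUBIC); cv2.imwrite("pics/sc.png",a)
b=cv2.resize(b,(780,420),interpolation=cv2.INTER_CUBIC); cv2.imwrite("pics/tc.png",b)
E
```

```text
(no output)
```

View pics/sc.png

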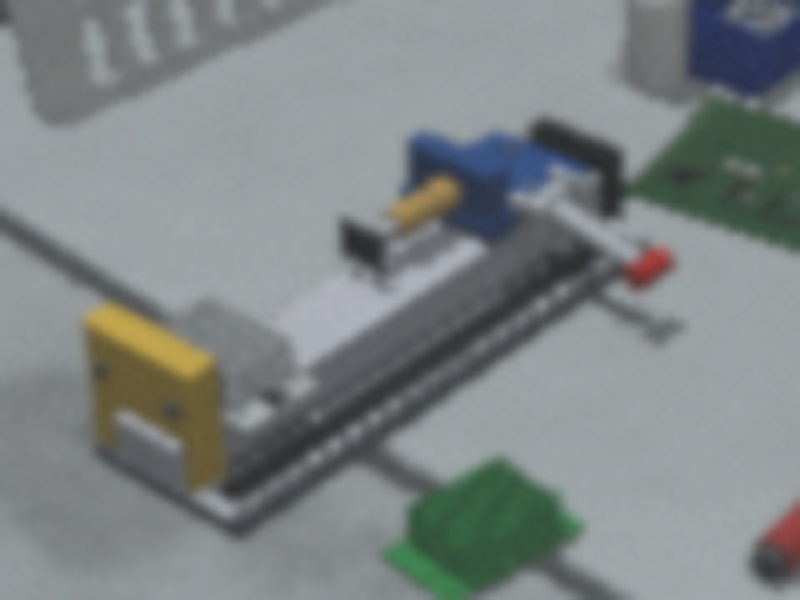

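View pics/tc.png

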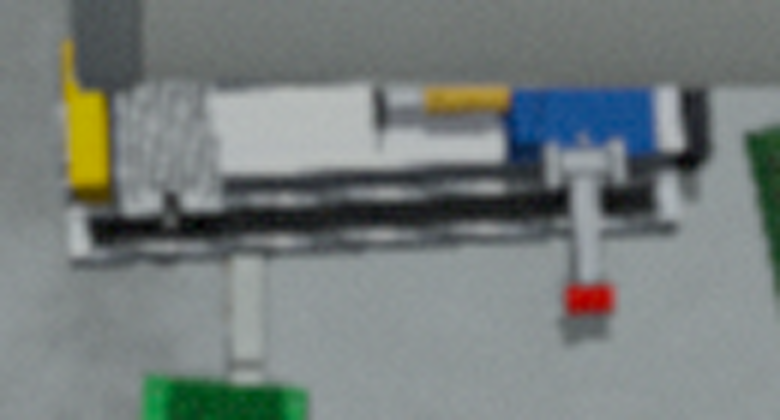

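The crops show the lever already down, handle at top px (383,195) and scene px (352,180). The pad face is at top px (348,163), and the grey sink sits by the yellow jaw with a small gap. Next I'll measure these.

```bash
cat > h.py <<'E'
from workcell import *
import cv2,numpy as np
def ray(n,uv):
    c=camera_info(n);K=np.array([[c['fx'],0,c['cx']],[0,c['fy'],c['cy']],[0,0,1]])
    x=(np.array(uv,float)-[c['cx'],c['cy']])/[c['fx'],c['fy']]; u=x.copy()
    for _ in range(10): u=x/(1+c['k1']*(u@u))
    R=cv2.Rodrigues(np.array(c['rvec'],float))[0]; C=-R.T@np.array(c['tvec'],float).ravel()
    d=R.T@np.array([*u,1]); return C,d/np.linalg.norm(d)
def onz(n,uv,z):
    C,d=ray(n,uv); return C+d*(z-C[2])/d[2]
def tri(uv1,uv2):
    C1,d1=ray("scene",uv1);C2,d2=ray("top",uv2)
    t=np.linalg.lstsq(np.c_[d1,-d2],C2-C1,rcond=None)[0]
    p,q=C1+t[0]*d1,C2+t[1]*d2; return (p+q)/2,np.linalg.norm(p-q)
def blob(im,hue,box,s=110,v=60,lo=0):
    x0,y0,x1,y1=box;h=cv2.cvtColor(im[y0:y1,x0:x1],cv2.COLOR_BGR2HSV).astype(int)
    d=abs((h[...,0]-hue+90)%180-90); m=(d<10)&(h[...,1]>s)&(h[...,2]>v)
    ys,xs=np.nonzero(m); return (xs.mean()+x0,ys.mean()+y0),m.sum()
E
python3 - <<'E'
from h import *
np.set_printoptions(precision=1,suppress=True)
s=cv2.imread("pics/scene0.png");t=cv2.imread("pics/top0.png")
bs,n1=blob(s,0,(340,170,365,190));bt,n2=blob(t,0,(370,185,395,202))
print(bs,n1,bt,n2,tri(bs,bt),onz("scene",bs,33),onz("top",bt,33),onz("top",bt,36))
f=lambda x,y:(285+x/6-.4,145+y/6-.4)
for k,p,z in [("base L",(75,260),5),("base R",(680,232),5),("beam L",(222,180),36),("beam R",(545,165),36),
 ("jaw front corner",(108,195),80),("jaw back",(65,40),80),("padface",(378,105),66),("sink near jaw",(118,185),62),("sink far",(220,180),62),("green",(225,400),5),("carr -y end",(655,120),60)]:
    print(k,onz("top",f(*p),z))
g=lambda x,y:(255+x*.15-.4,140+y*.15-.4)
print("jawtop scene",onz("scene",g(88,318),80),onz("scene",g(215,370),80),onz("scene",g(100,300),80))
print("base scene",onz("scene",g(238,530),3))
# shelf edge: scene line vs top line
for n,uv in (("top",(321,160)),("top",(600,160))): 
  for z in (300,400,500,600): print(z,onz(n,uv,z))
print(tri((390,18),(330,83)),tri((204,47),(225,10)))
E
```

```text
(np.float64(352.0), np.float64(179.5)) 14 (np.float64(382.6875), np.float64(194.375)) 32 (array([530.6, 174.5,  37.5]), np.float64(2.713477384492111)) [533.9 168.6  33. ] [532.2 174.8  33. ] [531.9 175.2  36. ]
base L [552.4 440.7   5. ]
base R [571.6 123.7   5. ]
beam L [590.8 364.   36. ]
beam R [600.9 197.7  36. ]
jaw front corner [575.2 420.6  80. ]
jaw back [653.8 443.8  80. ]
padface [625.4 285.3  66. ]
sink near jaw [583.2 416.5  62. ]
sink far [586.5 364.8  62. ]
green [479.8 360.9   5. ]
carr -y end [620.8 144.4  60. ]
jawtop scene [649.4 441.7  80. ] [573.8 426.7  80. ] [657.2 428.2  80. ]
base scene [552.  437.7   3. ]
300 [585.4 364.3 300. ]
400 [565.9 363.5 400. ]
500 [546.5 362.6 500. ]
600 [527.1 361.8 600. ]
300 [ 594.7 -345.7  300. ]
400 [ 574.5 -290.   400. ]
500 [ 554.4 -234.4  500. ]
600 [ 534.2 -178.7  600. ]
(array([538.8, 267. , 615.1]), np.float64(305.57604617212695)) (array([832.2, 531.6, 516.7]), np.float64(112.74885166555731))
```

>>> move_arm --motion '[[91, [0.51, 1, 0], [0, 0, -0.11]], [91, [0.51, 1, 0], [0, 0, -0.11]], [91, [0.51, 1, 0], [0, 0, -0.11]], [91, [0.51, 1, 0], [0, 0, -0.11]], [91, [0.51, 1, 0], [0, 0, -0.11]], [91, [0.51, 1, 0], [0, 0, -0.11]], [91, [0.51, 1, 0], [0, 0, -0.11]], [91, [0.51, 1, 0], [0, 0, -0.11]], [91, [0.51, 1, 0], [0, 0, -0.11]], [91, [0.51, 1, 0], [0, 0, -0.11]], [91, [0.51, 1, 0], [0, 0, -0.11]], [91, [0.51, 1, 0], [0, 0, -0.11]], [91, [0.51, 1, 0], [0, 0, -0.11]], [91, [0.51, 1, 0], [0, 0, -0.11]], [91, [0.51, 1, 0], [0, 0, -0.11]], [91, [0.51, 1, 0], [0, 0, -0.11]], [91, [0.51, 1, 0], [0, 0, -0.11]], [91, [0.51, 1, 0], [0, 0, -0.11]], [91, [0.51, 1, 0], [0, 0, -0.11]], [91, [0.51, 1, 0], [0, 0, -0.11]]]' --grip_force 20

```text
time_s: 1.77
ee_pos: [415.0, -50.9, 213.8]
ee_rot: [180.0, 0.0, 7.3]
force: [0.3, -0.4, 0.7]
gripper_width: 91.1
gripper_force: 0.0
```

>>> move_arm --motion '[[91, [0.51, 1, 0], [0, 0, -0.11]], [91, [0.51, 1, 0], [0, 0, -0.11]], [91, [0.51, 1, 0], [0, 0, -0.11]], [91, [0.51, 1, 0], [0, 0, -0.11]], [91, [0.51, 1, 0], [0, 0, -0.11]], [91, [0.51, 1, 0], [0, 0, -0.11]], [91, [0.51, 1, 0], [0, 0, -0.11]], [91, [0.51, 1, 0], [0, 0, -0.11]], [91, [0.51, 1, 0], [0, 0, -0.11]], [91, [0, 0, 0], [0, 0, 0]], [91, [0, 0, 0], [0, 0, 0]], [91, [0, 0, 0], [0, 0, 0]]]'

```text
time_s: 2.77
ee_pos: [529.0, 172.2, 213.4]
ee_rot: [179.9, 0.1, 3.4]
force: [0.4, 0.1, 0.1]
gripper_width: 90.9
gripper_force: 0.0
```

>>> move_arm --motion '[[60, [0.12, 0.1, -1], [0, 0, 0]], [60, [0, 0, -1], [0, 0, 0]], [60, [0, 0, -1], [0, 0, 0]], [60, [0, 0, -1], [0, 0, 0]], [60, [0, 0, -1], [0, 0, 0]], [60, [0, 0, -0.5], [0, 0, 0]], [60, [0, 0, 0], [0, 0, 0]], [60, [0, 0, 0], [0, 0, 0]]]'

```text
time_s: 3.43
ee_pos: [532.1, 174.1, 76.4]
ee_rot: [180.0, 0.1, 3.3]
force: [-0.1, -0.7, 0.7]
gripper_width: 60.2
gripper_force: 0.0
```

```bash
python3 - <<'E'
from h import *
s=grab_frame("scene");t=grab_frame("top")
a=cv2.resize(s[120:210,280:400],(640,480),interpolation=cv2.INTER_CUBIC)
b=cv2.resize(t[130:230,320:440],(576,480),interpolation=cv2.INTER_CUBIC)[:,:]
cv2.imwrite("pics/p1.png",cv2.resize(np.hstack([a,b]),(800,316)))
E
```

```text
(no output)
```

View pics/p1.png

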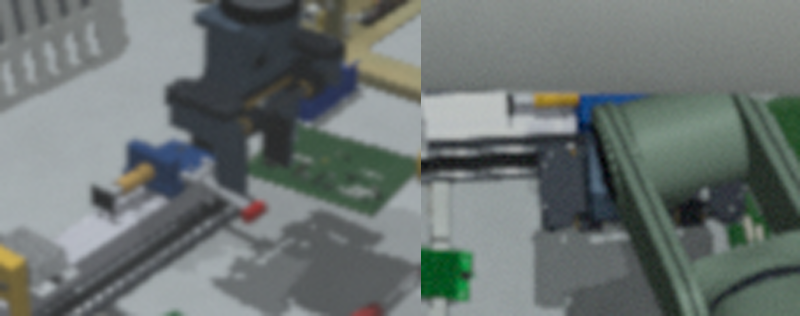

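The gripper is over the lever, with the handle at about (255,210) in the left panel and the fingers straddling it at about (230,170) and (278,150), clear of the carriage. Next: descend and pinch.

>>> move_arm --motion '[[60, [0, 0, -0.6], [0, 0, 0]], [60, [0, 0, -0.6], [0, 0, 0]], [60, [0, 0, -0.6], [0, 0, 0]], [60, [0, 0, -0.5], [0, 0, 0]], [60, [0, 0, -0.2], [0, 0, 0]], [60, [0, 0, 0], [0, 0, 0]], [60, [0, 0, 0], [0, 0, 0]]]'

```text
time_s: 4.12
ee_pos: [533.4, 175.3, 15.0]
ee_rot: [-180.0, -0.1, 3.4]
force: [-0.3, -0.4, 0.2]
gripper_width: 60.1
gripper_force: 0.0
```

>>> move_arm --motion '[[36, [0, 0, 0], [0, 0, 0]], [30, [0, 0, 0], [0, 0, 0]], [26, [0, 0, 0], [0, 0, 0]], [22, [0, 0, 0], [0, 0, 0]], [22, [0, 0, 0], [0, 0, 0]], [22, [0, 0, 0], [0, 0, 0]], [22, [0, 0, 0], [0, 0, 0]]]' --grip_force 15

```text
time_s: 4.7
ee_pos: [532.8, 173.3, 14.1]
ee_rot: [179.8, 0.0, 3.5]
force: [0.7, -7.2, 1.9]
gripper_width: 26.0
gripper_force: 15.0
```

>>> move_arm --motion '[[22, [0, -0.06, 0], [0, 0, 0]], [22, [0, 0, 0], [0, 0, 0]], [22, [0, 0, 0], [0, 0, 0]]]' --grip_force 25

```text
time_s: 4.95
ee_pos: [532.8, 173.3, 14.1]
ee_rot: [179.9, -0.0, 3.4]
force: [-0.1, -3.1, 2.3]
gripper_width: 25.8
gripper_force: 25.0
```

>>> move_arm --motion '[[22, [-0.04, 0, 0.3], [0, 0, 0]], [22, [-0.03, 0, 0.3], [0, 0, 0]], [22, [0.03, 0, 0.28], [0, 0, 0]], [22, [0.03, 0, 0.28], [0, 0, 0]], [22, [0.08, 0, 0.27], [0, 0, 0]], [22, [0.08, 0.01, 0.27], [0, 0, 0]], [22, [0.12, 0.01, 0.22], [0, 0, 0]], [22, [0.12, 0.01, 0.2], [0, 0, 0]], [22, [0.12, 0.01, 0.2], [0, 0, 0]], [22, [0, 0, 0], [0, 0, 0]], [22, [0, 0, 0], [0, 0, 0]], [22, [0, 0, 0], [0, 0, 0]]]'

```text
time_s: 5.95
ee_pos: [545.6, 174.7, 72.4]
ee_rot: [-180.0, -0.0, 3.4]
force: [-0.8, -1.2, 2.6]
gripper_width: 25.7
gripper_force: 25.0
```

>>> move_arm --motion '[[22, [-0.006, 0.1, 0], [0, 0, 0]], [22, [-0.012, 0.2, 0], [0, 0, 0]], [22, [-0.012, 0.2, 0], [0, 0, 0]], [22, [-0.012, 0.2, 0], [0, 0, 0]], [22, [-0.012, 0.2, 0], [0, 0, 0]], [22, [-0.012, 0.2, 0], [0, 0, 0]], [22, [-0.012, 0.2, 0], [0, 0, 0]], [22, [-0.012, 0.2, 0], [0, 0, 0]], [22, [-0.012, 0.2, 0], [0, 0, 0]], [22, [-0.012, 0.2, 0], [0, 0, 0]], [22, [-0.012, 0.2, 0], [0, 0, 0]], [22, [-0.012, 0.2, 0], [0, 0, 0]], [22, [-0.012, 0.2, 0], [0, 0, 0]], [22, [-0.006, 0.1, 0], [0, 0, 0]], [22, [0, 0.02, 0], [0, 0, 0]], [22, [0, 0.02, 0], [0, 0, 0]]]'

```text
time_s: 7.28
ee_pos: [540.8, 241.6, 72.4]
ee_rot: [-180.0, 0.1, 3.4]
force: [-1.5, -1.8, 5.8]
gripper_width: 25.4
gripper_force: 25.0
```

```bash
python3 - <<'E'
from h import *
s=grab_frame("scene");t=grab_frame("top");print(state()['force'],state()['ee_pos'])
a=cv2.resize(s[130:220,260:360],(500,450),interpolation=cv2.INTER_CUBIC)
b=cv2.resize(t[145:195,290:350],(540,450),interpolation=cv2.INTER_CUBIC)[:,:]
cv2.imwrite("pics/p2.png",cv2.resize(np.hstack([a,b]),(800,346)))
E
```

```text
[-2.37408299 -1.09505023  6.36460967] [540.7904683  241.58996529  72.36688586]
```

View pics/p2.png

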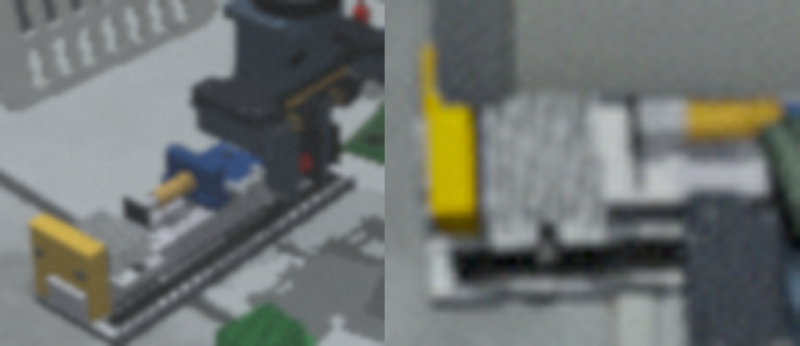

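The carriage has moved, with the pad at (635,130) in the right panel, roughly 15 mm short of the sink edge at (600,160). I'll creep closer.

>>> move_arm --motion '[[22, [-0.006, 0.1, 0], [0, 0, 0]], [22, [-0.006, 0.1, 0], [0, 0, 0]], [22, [-0.006, 0.1, 0], [0, 0, 0]], [22, [-0.006, 0.1, 0], [0, 0, 0]], [22, [-0.003, 0.05, 0], [0, 0, 0]], [22, [-0.003, 0.05, 0], [0, 0, 0]], [22, [-0.003, 0.05, 0], [0, 0, 0]], [22, [-0.003, 0.05, 0], [0, 0, 0]]]'

```text
time_s: 8.05
ee_pos: [539.7, 256.1, 72.4]
ee_rot: [180.0, 0.1, 3.4]
force: [-2.4, -3.4, 6.9]
gripper_width: 26.1
gripper_force: 25.0
```

>>> move_arm --motion '[[22, [0, 0.03, 0], [0, 0, 0]], [22, [-0.003, 0.03, 0], [0, 0, 0]], [22, [0, 0.03, 0], [0, 0, 0]]]'

```text
time_s: 8.3
ee_pos: [539.6, 257.8, 72.4]
ee_rot: [179.9, 0.1, 3.4]
force: [-1.8, -4.9, 6.2]
gripper_width: 25.7
gripper_force: 25.0
```

>>> move_arm --motion '[[22, [0, 0.03, 0], [0, 0, 0]], [22, [-0.003, 0.03, 0], [0, 0, 0]], [22, [0, 0.03, 0], [0, 0, 0]]]'

```text
time_s: 8.55
ee_pos: [539.5, 259.3, 72.3]
ee_rot: [179.8, 0.1, 3.4]
force: [-2.5, -7.2, 7.9]
gripper_width: 25.9
gripper_force: 25.0
```

>>> move_arm --motion '[[22, [0, 0.02, 0], [0, 0, 0]], [22, [-0.003, 0.02, 0], [0, 0, 0]]]'

```text
time_s: 8.72
ee_pos: [539.5, 259.9, 72.4]
ee_rot: [179.8, 0.1, 3.4]
force: [-1.7, -8.2, 7.6]
gripper_width: 25.4
gripper_force: 25.0
```

>>> move_arm --motion '[[22, [0, 0.03, 0], [0, 0, 0]], [22, [-0.003, 0.03, 0], [0, 0, 0]], [22, [0, 0.02, 0], [0, 0, 0]], [22, [0, 0.02, 0], [0, 0, 0]], [22, [0, 0, 0], [0, 0, 0]], [22, [0, 0, 0], [0, 0, 0]]]'

```text
time_s: 9.22
ee_pos: [539.3, 261.6, 72.3]
ee_rot: [179.7, 0.1, 3.4]
force: [-0.9, -9.7, 8.7]
gripper_width: 25.7
gripper_force: 25.0
```

```bash
python3 - <<'E'
from h import *
t=grab_frame("top");s=grab_frame("scene");print(state()['force'],state()['ee_pos'])
a=cv2.resize(s[150:220,260:340],(514,450),interpolation=cv2.INTER_CUBIC)
b=cv2.resize(t[145:195,290:350],(540,450),interpolation=cv2.INTER_CUBIC)[:,:]
cv2.imwrite("pics/p3.png",cv2.resize(np.hstack([a,b]),(800,342)))
E
```

```text
[-2.44952299 -9.66071605  7.96199356] [539.30396415 261.63576069  72.35019695]
```

View pics/p3.png

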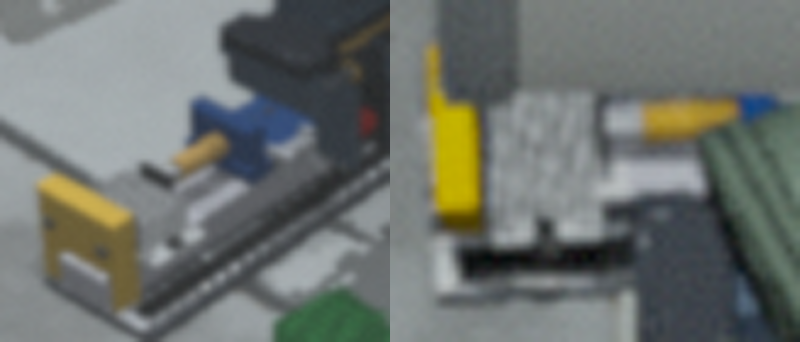

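The pad is now against the sink at (605,130) in the right panel, and the force is rising at the spring rate. I'll check how far the sink moved towards the jaw.

```bash
python3 - <<'E'
from h import *
a=cv2.imread("pics/top0.png");b=np.mean([grab_frame("top") for _ in range(4)],0)
def sh(x0,x1,y0,y1):
    p=a[y0:y1,x0:x1].astype(np.float32).mean(2);q=b[y0-3:y1+3,x0-4:x1+4].astype(np.float32).mean(2)
    r=cv2.matchTemplate(cv2.resize(q,None,fx=5,fy=5,interpolation=3),cv2.resize(p,None,fx=5,fy=5,interpolation=3),cv2.TM_CCOEFF_NORMED)
    _,v,_,l=cv2.minMaxLoc(r);return (l[0]-20)/5,(l[1]-15)/5,round(v,3)
print("sink",sh(304,322,161,181),"jaw",sh(294,303,163,180),"base",sh(295,302,178,190))
for im in (a,b): print(im.mean(2)[164:176,296:326].mean(0).astype(int))
print(state()['time_s'],state()['force'])
E
```

```text
sink (-1.0, 1.0, 0.631) jaw (0.0, 0.0, 0.998) base (0.0, 0.0, 0.999)
[128 115 117 117 116 112  93  80 111 137 135 137 135 142 138 137 139 135
 138 135 137 136 134 140 144 156 164 164 164 164]
[133 119 121 120 120 116  97  81 108 140 141 141 142 136 142 138 142 144
 140 142 138 144 144 137 130 118 129 141 139 131]
9.5167 [ -1.52653018 -10.23397838   7.96289385]
```

>>> move_arm --motion '[[22, [0, 0.03, 0], [0, 0, 0]], [22, [0, 0, 0], [0, 0, 0]], [22, [-0.12, -0.007, -0.2], [0, 0, 0]], [22, [-0.12, -0.007, -0.2], [0, 0, 0]], [22, [-0.12, -0.007, -0.22], [0, 0, 0]], [22, [-0.08, -0.005, -0.27], [0, 0, 0]], [22, [-0.08, -0.005, -0.27], [0, 0, 0]], [22, [-0.03, -0.002, -0.28], [0, 0, 0]], [22, [-0.03, -0.002, -0.28], [0, 0, 0]], [22, [0.03, 0.002, -0.3], [0, 0, 0]], [22, [0.04, 0.002, -0.3], [0, 0, 0]], [22, [0, 0, -0.04], [0, 0, 0]], [22, [0, 0, 0], [0, 0, 0]], [22, [0, 0, 0], [0, 0, 0]]]'

```text
time_s: 10.68
ee_pos: [526.2, 261.4, 12.8]
ee_rot: [179.7, 0.2, 3.5]
force: [-1.5, -10.1, 6.1]
gripper_width: 25.8
gripper_force: 25.0
```

>>> move_arm --motion '[[22, [0, -0.05, 0], [0, 0, 0]], [22, [0, -0.03, 0], [0, 0, 0]], [22, [0, 0, 0], [0, 0, 0]], [22, [0, 0, 0], [0, 0, 0]]]'

```text
time_s: 11.02
ee_pos: [526.2, 261.3, 12.8]
ee_rot: [179.9, 0.1, 3.4]
force: [-3.4, -4.5, 5.1]
gripper_width: 25.7
gripper_force: 25.0
```

The carriage holds while the arm relaxes, so it's locked. Releasing now.

>>> move_arm --motion '[[22, [0, -0.04, 0], [0, 0, 0]], [22, [0, 0, 0], [0, 0, 0]], [40, [0, 0, 0], [0, 0, 0]], [60, [0, 0, 0], [0, 0, 0]], [60, [0, 0, 0], [0, 0, 0]], [60, [0, 0, 0], [0, 0, 0]], [60, [0, 0, 0.5], [0, 0, 0]], [60, [0, 0, 1], [0, 0, 0]], [60, [0, 0, 1], [0, 0, 0]], [60, [0, 0, 1], [0, 0, 0]], [60, [0, 0, 1], [0, 0, 0]], [60, [0, 0, 1], [0, 0, 0]], [60, [-0.8, -0.8, 0.5], [0, 0, 0]], [60, [-0.8, -0.8, 0.5], [0, 0, 0]], [60, [-0.8, -0.8, 0], [0, 0, 0]], [60, [-0.8, -0.8, 0], [0, 0, 0]], [60, [0, -1, 0], [0, 0, 0]], [60, [0, -1, 0], [0, 0, 0]], [60, [0, 0, 0], [0, 0, 0]], [60, [0, 0, 0], [0, 0, 0]]]'

```text
time_s: 12.68
ee_pos: [447.8, 130.0, 175.7]
ee_rot: [-180.0, -0.0, 3.2]
force: [-0.0, -0.0, -0.1]
gripper_width: 59.6
gripper_force: 0.0
```

```bash
python3 - <<'E'
from h import *
t=grab_frame("top");s=grab_frame("scene");print(state()['force'],state()['ee_pos'])
a=cv2.resize(s[140:220,260:350],(506,450),interpolation=cv2.INTER_CUBIC)
b=cv2.resize(t[145:215,290:374],(540,450),interpolation=cv2.INTER_CUBIC)[:,:]
cv2.imwrite("pics/p4.png",cv2.resize(np.hstack([a,b]),(800,344)))
try:
    bs,n=blob(s,0,(315,170,350,210));bt,m=blob(t,0,(345,180,370,202));print(bs,n,bt,m,tri(bs,bt))
except Exception as e: print(e)
E
```

```text
[1.08556843 0.02433693 0.77673225] [447.92986587 131.10938184 175.53479694]
(np.float64(335.57894736842104), np.float64(191.1578947368421)) 19 (np.float64(354.2162162162162), np.float64(196.02702702702703)) 37 (array([524.63444168, 261.87509077,  35.70829125]), np.float64(2.3802627593432475))
```

View pics/p4.png

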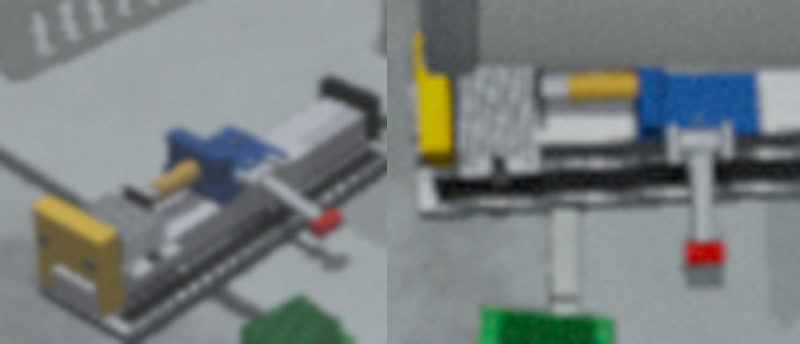

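The picture shows the lever down, its handle at about (704,253) in the right panel, measured at z≈36 mm (37 when first locked). The pad is on the sink at (540,90), the sink is against the jaw, and the gripper is clear.

```bash
python3 -c "
from workcell import *
print(job_done())"
```

```text
the job is handed in; nothing more can be done
None
```

The heat sink is clamped against the fixed jaw with the lever locked down and the robot clear; I estimate about 9–10 N from the wrist-force readings, and the hand-in returned no verdict.

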